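# Trace the slab groove with a nut pick to bring out a lost brass weight

### The job

A small brass disc weight has slipped into one of the two grooves of the slate slab; an almond lies in the other. Take the nut pick from its stand, put its tip in the groove behind the weight and guide it slowly and steadily along the groove, a few centimetres a second and without pressing hard on the slab, pushing the weight round the bend and off the open end into the tray. Then hang the pick upright in its stand again; do not touch the weight with the fingers, leave the almond in its groove and do not disturb the can or the big weight.

Things in the scene. Friction and masses are not known exactly. Their poses are not given: they have to be found in the camera images.
- slab: grey slate slab (all sizes in mm), 160 (x) x 290 (y) x 40 high, fixed; origin: centre of underside; x points from the robot-side edge to the far edge, y left. Two mirrored grooves, 20 wide, 11 deep (floor at z = 29), run in its top, left (y > 0) and right (y < 0), each straight from a to b, a quarter circle of radius 45 from b to c, straight from c to d
- tray_mid (a point): middle of the inner floor (z = 3 in the slab's frame) of the shallow aluminium tray fixed along the slab's far edge: 65 (x) x 290 (y), 20 high, walls 3; axes as the slab's. Both grooves open above it, 26 above its floor
- weight: small plain brass weight, a disc 18 in diameter and 9 high, 20 g, smooth, lying flat in one of the two grooves, 42 to 66 from the slab's middle line (y), in the stretch along the robot-side edge; there is 2 clearance across the groove and its top lies 2 below the slab's top. Origin: centre of its underside, z its axis
- almond: an almond in its shell, 16 thick and 28 long, light brown, pointed at both ends, lying in the same stretch of the other groove and standing 5 proud of the slab. Origin: underside of its middle
- pick: nut pick, upright, 120 g: square wooden handle 28 x 28 and 70 high, below it a round steel collar 34 in diameter and 6 high, below that a straight steel shank 10 in diameter and 68 long. Origin: centre of the collar's underside; z along the handle (up); x and y square to the handle's faces; handle from z = 6 to 76
- pick_tip (a point): lower end of the pick's shank, 68 below the pick's origin
- fork: grey steel stand, fixed, base 100 (x) x 90 (y), on which two level prongs, 80 long in x, 26 wide and with their top at 85, leave a slot 14 wide between them along x (open to -x, closed at x = +32); the pick hangs in the slot with its collar on the prongs. Nothing stands above 85. Origin: centre of its underside
- fork_seat (a point): middle of the slot at the height of the prongs' top (85 above the worktop): the pick's origin starts within 4 of it, along the slot; axes as the fork's
- can: old open tin can, 84 in diameter, 100 high, bystander; origin centre of its underside
- big_weight: brass weight with a knob, 44 in diameter, 62 high, bystander; origin centre of its underside
- left_a (a point): point on the left groove's centre line, on its floor: the closed end; at (-50, 8, 29) mm in the slab's frame
- left_b (a point): point on the left groove's centre line, on its floor: where the bend begins; at (-50, 70, 29) mm in the slab's frame
- left_c (a point): point on the left groove's centre line, on its floor: where the bend ends; at (-5, 115, 29) mm in the slab's frame
- left_d (a point): point on the left groove's centre line, on its floor: the open end, at the slab's far edge above the tray; at (80, 115, 29) mm in the slab's frame
- right_a (a point): point on the right groove's centre line, on its floor: the closed end; at (-50, -8, 29) mm in the slab's frame
- right_b (a point): point on the right groove's centre line, on its floor: where the bend begins; at (-50, -70, 29) mm in the slab's frame
- right_c (a point): point on the right groove's centre line, on its floor: where the bend ends; at (-5, -115, 29) mm in the slab's frame
- right_d (a point): point on the right groove's centre line, on its floor: the open end, at the slab's far edge above the tray; at (80, -115, 29) mm in the slab's frame

How it is judged (in metres and radians):
On the way, in this order (a step that is already met when the one before it is completed fails the run):
1. the pick is lifted clear of its stand (z of pick_tip in the frame of fork_seat above 0 m), for 0.1 s.
2. the pick's tip is in the groove, close to the weight, which is still in its first stretch (z of pick_tip in the frame of slab below 0.038 m and horizontal distance between pick_tip and weight below 0.028 m and z of weight in the frame of slab between 0.024 and 0.036 m and x of weight in the frame of slab below -0.04 m), for 0.1 s.
3. pushed by the pick's tip in the groove, the weight is rounding the bend (z of pick_tip in the frame of slab below 0.038 m and horizontal distance between pick_tip and weight below 0.028 m and z of weight in the frame of slab between 0.024 and 0.036 m and x of weight in the frame of slab between -0.035 and -0.01 m), for 0.1 s.
4. with the tip still in the groove behind it, the weight is half way along the straight side (z of pick_tip in the frame of slab below 0.038 m and horizontal distance between pick_tip and weight below 0.028 m and z of weight in the frame of slab between 0.024 and 0.036 m and x of weight in the frame of slab between 0.02 and 0.06 m), for 0.1 s.
5. the weight is in the tray (x of weight in the frame of tray_mid between -0.033 and 0.033 m and y of weight in the frame of tray_mid between -0.145 and 0.145 m and z of weight in the frame of tray_mid below 0.022 m), for 0.1 s.
At the end, for the whole second after the job is handed in: the weight lies at rest in the tray; the pick hangs at rest in its stand, upright within 0.1 rad, its collar on the prongs (height within about 5 mm) and within 25 mm of the seat; the almond is within 15 mm of where it was, the can and big weight within 30 mm (all of step 5 and linear speed of each of weight, pick below 0.02 m/s and distance between pick and fork_seat below 0.025 m and z of pick in the frame of fork_seat between -0.004 and 0.006 m and angle between pick's own z axis and vertical below 0.1 rad); the robot touches nothing.
It fails at once if the pick moves faster than 0.10 m/s while its tip touches the weight (contact force between pick and weight above 0.05 N and linear speed of pick above 0.1 m/s).
It fails at once if the pick presses on the slab with more than 25 N (contact force between pick and slab above 25 N).
It fails at once if the fingers touch the weight (contact force between the fingers and weight above 0.3 N).
It fails at once if the almond is moved by more than 15 mm (distance of almond from where it was at the start of the episode above 0.015 m).
It fails at once if the can or the big weight is moved by more than 30 mm (distance of any of can, big_weight from where it was at the start of the episode above 0.03 m).
It also fails if it takes over 72 s, if anything falls off the work surface, if the arm or the gripper's body presses on something with over 40 N, if the wrist force passes 120 N, or if a joint passes its speed limit or range.

### The arm

A 6-joint arm with a two-finger parallel gripper is mounted at the origin on the work surface. World frame = base frame: x ahead of the robot, y to its left, z up, the work surface at z = 0. Lengths are in mm, angles in rad, forces in N, time in s.
With the tool pointing down it reaches from about 275 to 1000 mm from the base axis. Payload 8.4 kg.
Tool frame: the origin (TCP) lies midway between the tips of the shut fingers; the grasp point (between the pads) lies 19 mm behind it; z points along the fingers, y is the line along which they close (so a half turn about z gives the same grasp; the last joint's range is limited). The gripper opens to 85 mm and grips with 20 to 120 N. Pads are 22 mm wide; open, the fingers measure 114 mm over their backs; the gripper's body (76 mm by 85 mm) begins 54 mm behind the grasp point. The pads swing forward as they close: fully open they stand 13 mm farther back than shut.
Start: joints at [-1.229, 0.353, 1.633, -0, 1.155, -0.002], TCP at [210.666, -588.428, 231.281] pointing down, gripper open.
Joint ranges: [-2.63, 2.63], [-0.92, 2.1], [0.06, 2.66], [-1.3, 4.44], [0, 2.69], [-3.02, 3.02]. Speed limits (rad/s): [2.22, 2.22, 2.79, 3.14, 3.14, 3.14].

### API

Orientations are given as [roll, pitch, yaw] about the fixed x, y, z axes, in that order (R = Rz(yaw) Ry(pitch) Rx(roll)).
In Python, from rig import r, cams gives the robot as it stands. The module is installed in compiled form; this text tells all that it offers.
- The arm moves only by the tool send_rows, never from a script. Its argument "targets" is one flat list of numbers, 7 for each row, row after row: the shift along the tool's x, y, z in m, then the turn, a rotation vector about the tool's x, y, z in rad, then the opening, from -1 (shut) to 1 (fully open). In form: [tx, ty, tz, wx, wy, wz, fingers, tx, ty, tz, wx, wy, wz, fingers, ...]. A call has 1 to 12 rows; each row is the pose to reach, as a shift and turn from the pose commanded when the call began, along the tool's axes at that moment; what a row does not reach only later rows make up. A row lasts 1/12 s, in which the tool goes at most 41.7 mm and 7.16 degrees, less where a joint would pass 70% of its speed; a pose out of reach is approached as far as the arm can. A call with a gripper value outside its range is refused whole. The fingers move at their own pace and stop on an object; "grip_force" is the grip in N (left out, the last holds). Time passes only in rows, so rows that repeat a pose let the fingers close. It gives the time, the measured TCP pose, the force, the opening and the grip force at its end, in the units of the state.
- r.sense(): the state, without advancing time (a new reading comes with each control period).
- cams.grab_frame(name): name is "scene" or "top"; returns a dict with "color" (400x640x3 uint8, blue, green, red), "fx", "fy", "cx", "cy" (pixels), "xyz" and "attitude" of the camera in the world. Camera axes: x right, y down, z forward; pixel columns grow to the right and rows downward; lengths in mm; the calibration is good to about 2 mm. A picture is of the moment at which its call begins. There is no depth.
- r.sign_off(): hands the job in; it is judged then, once.
The state is a dict: "clock": time; "qpos": joint angles; "qvel": joint speeds; "joint_efforts": joint torques, N m; "eef_pos": TCP position; "tcp_rot": TCP orientation; "contact_force": force on the tool from outside, world axes, zero at the start; "wrist_torque": the same for the moment, N m; "opening": opening from 0.0 (shut) to 1.0 (fully open); "grasp_force": force on a finger pad.
Only numpy, scipy, OpenCV 4.12 (cv2) and the standard library are available. Lean on these libraries where they do the work, as an engineer would, in place of code of your own. Each camera call takes 0.05 s, during which the arm holds its last target. There are 200 camera calls.

## Working session

There is one attempt and no reset: what is moved stays moved. The work goes in short steps, Python scripts to look and compute and a tool call to move; the robot and the scene stay as the last step left them, time stands still between calls to the robot, and variables do not carry over. Pictures are saved under pics/ and viewed, at most 10 in all, crops included, and the job is handed in when it is done.

Besides the shell and the picture viewer there is one more tool, called after ">>>" in YAML: its name, and indented under it one key for each argument. send_rows: Moves the arm, as the interface text tells. Its arguments: {"type":"object","properties":{"targets":{"type":"array"},"grip_force":{"type":"number"}},"required":["targets"]}

```bash
mkdir -p pics; python3 - <<'E'
from rig import r,cams
import cv2,pickle
s=r.sense();print(s)
for n in("scene","top"):
    f=cams.grab_frame(n);pickle.dump(f,open(n+".pkl","wb"));cv2.imwrite(f"pics/{n}0.png",f["color"])
    print(n,{k:v for k,v in f.items() if k!="color"})
E
```

```text
{'clock': 0.0, 'qpos': array([-1.22942762e+00,  3.53618302e-01,  1.63409358e+00, -8.66819719e-06,
        1.15521142e+00, -2.39270461e-03]), 'qvel': array([-0.00047788, -0.00122718, -0.00086067, -0.00122153, -0.00108286,
        0.00041057]), 'joint_efforts': array([ 3.44934873e-03, -6.05248332e+01, -3.42062116e+01,  1.67422936e-04,
        9.54056246e-03,  5.47123375e-05]), 'eef_pos': array([ 210.49399046, -588.00505524,  230.59767434]), 'tcp_rot': array([-3.14026199e+00,  4.74182408e-06,  3.43764915e-01]), 'contact_force': array([-0.64317671, -0.34579274, -0.23940745]), 'wrist_torque': array([ 0.007633  , -0.03240972, -0.00972873]), 'grasp_force': 0.0, 'opening': 1.0010668290963216}
scene {'fx': 375.28130243443337, 'fy': 375.28130243443337, 'cx': 321.47483302522147, 'cy': 201.5824372002751, 'xyz': array([ 973.00083799, -157.86941706,  766.74827255]), 'attitude': array([-2.55559074, -0.00644377,  1.22569972])}
top {'fx': 464.1755436498178, 'fy': 464.1755436498178, 'cx': 312.2332101994356, 'cy': 200.53404779905236, 'xyz': array([ 366.40766491,    5.73462542, 1123.66240186]), 'attitude': array([-2.94518636e+00, -2.18291027e-03, -1.57473814e+00])}
```

View pics/scene0.png

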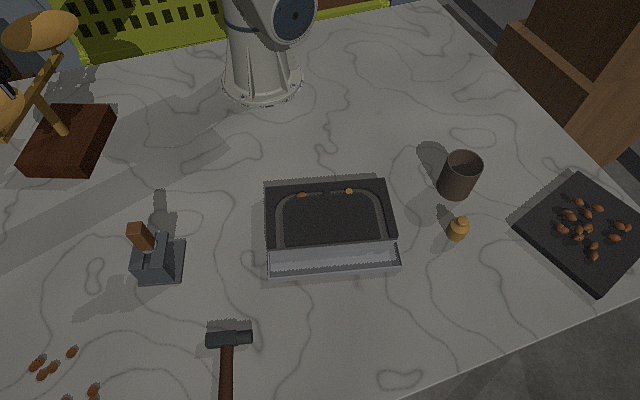

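View pics/top0.png

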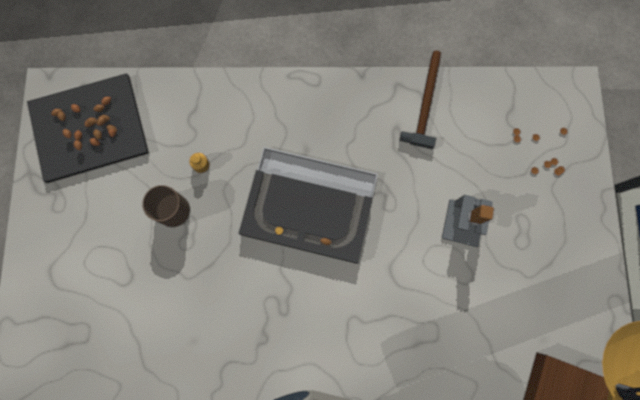

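The weight is in the left groove (top view 279,230; scene 349,190), and the almond is in the right one (top 326,241). The pick and fork are at top (470,220). I'll enlarge both.

```bash
python3 - <<'E'
import pickle,cv2,numpy as np
t=pickle.load(open("top.pkl","rb"))["color"];s=pickle.load(open("scene.pkl","rb"))["color"]
g=lambda im:np.clip(im.astype(float)*1.6,0,255).astype(np.uint8)
def crop(im,x,y,w,h,k):return cv2.resize(g(im[y:y+h,x:x+w]),None,fx=k,fy=k,interpolation=cv2.INTER_CUBIC)
a=crop(t,235,145,145,120,4); b=crop(t,435,185,70,70,8)
cv2.imwrite("pics/a.png",a) # origin 235,145 x4
c=np.zeros((600,800,3),np.uint8)
c[:400,:400]=cv2.resize(b,(400,400)) 
c[:400,400:]=crop(s,115,210,80,80,5)
cv2.imwrite("pics/b.png",c[:400])
cv2.imwrite("pics/c.png",crop(s,255,170,155,115,5))
E
```

```text
(no output)
```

View pics/a.png

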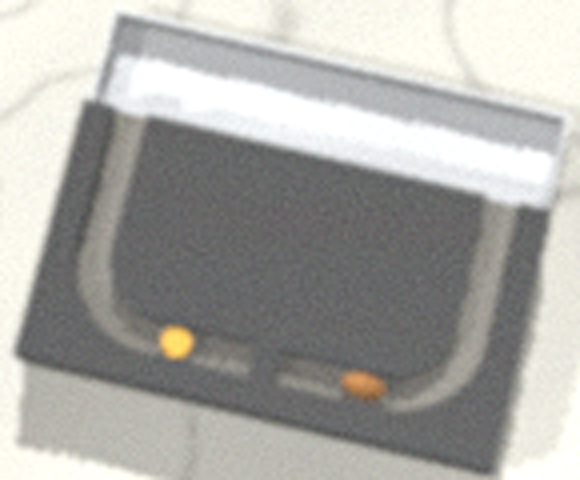

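View pics/b.png

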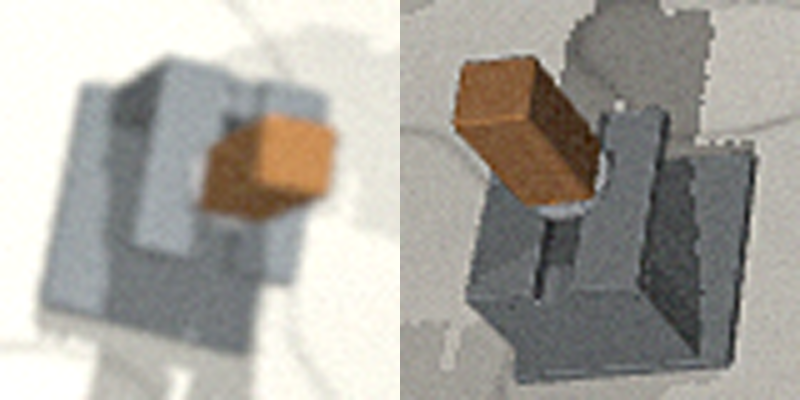

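View pics/c.png

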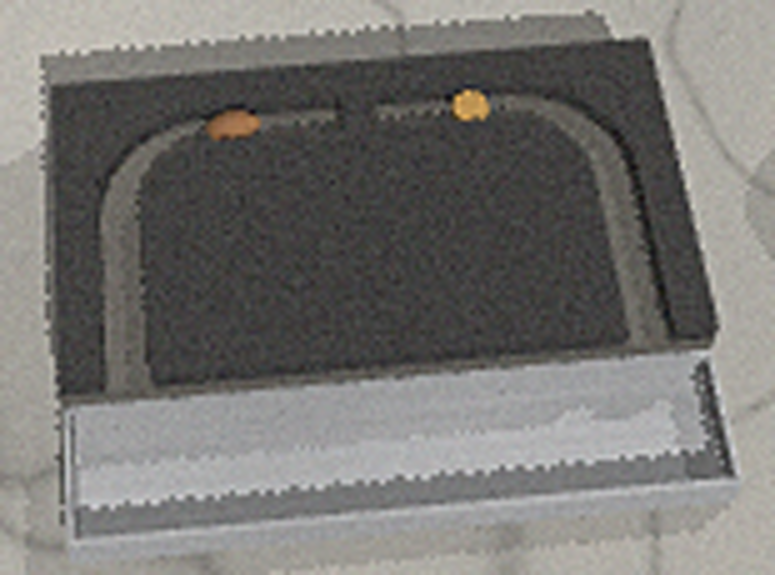

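The crops show the slab corners, the groove ends, the weight (a: 177,342; c: 471,105) and the square handle top (b: 262–335 × 115–192 in top view). Next I cast rays.

```bash
cat > h.py <<'E'
import numpy as np,cv2,pickle
from scipy.spatial.transform import Rotation as R
def ray(f,uv,z):
    uv=np.atleast_2d(uv).astype(float)
    d=np.c_[(uv[:,0]-f["cx"])/f["fx"],(uv[:,1]-f["cy"])/f["fy"],np.ones(len(uv))]@R.from_euler("xyz",f["attitude"]).as_matrix().T
    return (f["xyz"]+d*((z-f["xyz"][2])/d[:,2])[:,None])[:,:2]
def un(uv,k,o): return (np.array(uv,float)+.5)/k-.5+np.array(o)
def fit(m,w): # rigid 2D model->world
    m=np.array(m,float);mc,wc=m.mean(0),w.mean(0)
    U,S,V=np.linalg.svd((m-mc).T@(w-wc));A=V.T@np.diag([1,np.linalg.det(V.T@U.T)])@U.T
    return A,wc-A@mc,np.linalg.norm((m@A.T+wc-A@mc)-w,axis=1)
T=pickle.load(open("top.pkl","rb"));S=pickle.load(open("scene.pkl","rb"))
E
python3 - <<'E'
from h import *
np.set_printoptions(precision=1,suppress=True)
M=[(-80,-145),(-80,145),(80,145),(80,-145)]
ws=ray(S,un([(51,87),(649,38),(717,337),(57,397)],5,(255,170)),40)
wt=ray(T,un([(497,474),(17,355),(87,102),(550,207)],4,(235,145)),40)
for w in(ws,wt,(ws+wt)/2):
    A,t,e=fit(M,w);print("slab",t,np.degrees(np.arctan2(A[1,0],A[0,0])),e)
for f,n,lo in((T,"T",(255,215,360,260)),(S,"S",(290,180,365,205))):
    x0,y0,x1,y1=lo;c=f["color"][y0:y1,x0:x1];hsv=cv2.cvtColor(c,cv2.COLOR_BGR2HSV)
    m=((hsv[...,1]>110)&(hsv[...,2]>60)).astype(np.uint8)
    k,l,st,ce=cv2.connectedComponentsWithStats(m)
    for i in range(1,k):
        if st[i,4]>15:
            p=ce[i]+[x0,y0];w=ray(f,p,38)[0];print(n,p,st[i,4],"hue",hsv[l==i][:,0].mean(),"world",w,"slab",A.T@(w-t))
H=[(12,14)]
ps=ray(S,un([(65,62),(135,57),(130,115),(57,125)],5,(115,210)),161)
pt=ray(T,un([(262,115),(333,118),(335,192),(262,190)],40/7,(435,185)),161)
for p in(ps,pt):
    (c,sz,a)=cv2.minAreaRect(p.astype(np.float32));print("handle",c,p.mean(0),sz,a,p.tolist())
print("prong T",ray(T,un([(170,55),(135,243),(225,75),(190,250)],40/7,(435,185)),85))
print("prong S",ray(S,un([(205,110),(175,285),(268,112),(238,290)],5,(115,210)),85))
E
```

```text
slab [550.2  16.8] -13.898652639409887 [2.  2.9 2.7 2.6]
slab [546.6  16.6] -13.610065433952379 [1.2 1.7 2.2 3.1]
slab [548.4  16.7] -13.755260342245595 [1.6 0.8 2.  2.3]
T [278.7 230.2] 51 hue 19.352941176470587 world [511.4  81.8] slab [-51.4  54.4]
T [325.3 240.8] 46 hue 14.173913043478262 world [485.9 -27.8] slab [-50.1 -58.1]
S [348.7 190.6] 36 hue 18.22222222222222 world [511.6  81.7] slab [-51.2  54.4]
S [301.2 194.4] 44 hue 13.340909090909092 world [484.3 -28.1] slab [-51.6 -58.8]
handle (533.788818359375, -363.6005859375) [ 534.3 -363.8] (25.778499603271484, 27.225563049316406) 80.18306732177734 [[518.1776692678877, -373.98014683029777], [524.6497055639175, -349.3005215730091], [549.3998448864959, -353.2210831081261], [544.7878020183148, -378.5845987572857]]
handle (533.0565795898438, -364.45806884765625) [ 533.2 -364.6] (26.806474685668945, 28.302534103393555) 86.94489288330078 [[547.6943491585639, -352.4162831024398], [546.4733877925033, -378.5964612207885], [518.7994621518005, -377.1194395295643], [519.6397869144004, -350.31967521195975]]
prong T [[ 586.6 -345.6]
 [ 510.7 -326.6]
 [ 578.3 -367.1]
 [ 507.9 -348.2]]
prong S [[ 504.2 -348.5]
 [ 579.8 -367.9]
 [ 513.8 -324.1]
 [ 590.1 -345.1]]
```

>>> send_rows:
  targets: [0.38, -0.102, 0, 0, 0, -1.0175, 1, 0.38, -0.102, 0, 0, 0, -1.0175, 1, 0.38, -0.102, 0, 0, 0, -1.0175, 1, 0.38, -0.102, 0, 0, 0, -1.0175, 1, 0.38, -0.102, 0, 0, 0, -1.0175, 1, 0.38, -0.102, 0, 0, 0, -1.0175, 1, 0.38, -0.102, 0, 0, 0, -1.0175, 1, 0.38, -0.102, 0, 0, 0, -1.0175, 1, 0.38, -0.102, 0, 0, 0, -1.0175, 1, 0.38, -0.102, 0, 0, 0, -1.0175, 1, 0.38, -0.102, 0, 0, 0, -1.0175, 1, 0.38, -0.102, 0, 0, 0, -1.0175, 1]

```text
clock: 1.1
eef_pos: [534.5, -363.4, 230.7]
tcp_rot: [-3.141, -0.0, 1.363]
contact_force: [-0.7, 0.6, -0.3]
opening: 1.0
grasp_force: 0.0
```

>>> send_rows:
  targets: [-0.001, -0.001, 0.02, 0, 0, 0, 1, -0.001, -0.001, 0.04, 0, 0, 0, 1, -0.001, -0.001, 0.06, 0, 0, 0, 1, -0.001, -0.001, 0.08, 0, 0, 0, 1, -0.001, -0.001, 0.1, 0, 0, 0, 1, -0.001, -0.001, 0.115, 0, 0, 0, 1, -0.001, -0.001, 0.125, 0, 0, 0, 1, -0.001, -0.001, 0.125, 0, 0, 0, 1, -0.001, -0.001, 0.125, 0, 0, 0, 1]

```text
clock: 1.85
eef_pos: [532.1, -365.7, 106.2]
tcp_rot: [-3.141, -0.0, 1.36]
contact_force: [0.2, 1.3, -0.1]
opening: 0.998
grasp_force: 0.0
```

```bash
python3 - <<'E'
from rig import r,cams
import cv2,numpy as np
o=[]
for n,(x,y) in(("scene",(95,190)),("top",(420,170))):
    f=cams.grab_frame(n)["color"][y:y+110,x:x+100];o.append(cv2.resize(f,None,fx=4,fy=4,interpolation=cv2.INTER_CUBIC))
cv2.imwrite("pics/d.png",cv2.convertScaleAbs(np.hstack(o),alpha=1.5));print(r.sense()["contact_force"])
E
```

```text
[ 0.09339496 -0.14291801  0.11711221]
```

View pics/d.png

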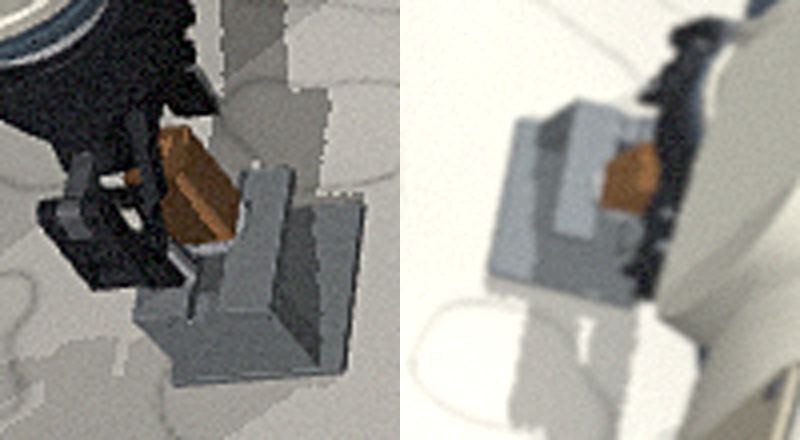

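The handle is between the open fingers in both views. Now close.

>>> send_rows:
  targets: [0, 0, 0, 0, 0, 0, -1, 0, 0, 0, 0, 0, 0, -1, 0, 0, 0, 0, 0, 0, -1, 0, 0, 0, 0, 0, 0, -1, 0, 0, 0, 0, 0, 0, -1, 0, 0, 0, 0, 0, 0, -1, 0, 0, 0, 0, 0, 0, -1, 0, 0, 0, 0, 0, 0, -1, 0, 0, 0, 0, 0, 0, -1, 0, 0, 0, 0, 0, 0, -1]
  grip_force: 60

```text
clock: 2.78
eef_pos: [533.1, -365.2, 106.7]
tcp_rot: [3.141, 0.0, 1.361]
contact_force: [-0.8, 1.4, 5.1]
opening: 0.324
grasp_force: 59.5
```

```bash
python3 - <<'E'
from rig import r
s=r.sense();print({k:s[k] for k in("eef_pos","tcp_rot","contact_force","wrist_torque","opening","grasp_force")})
E
```

```text
{'eef_pos': array([ 533.12295689, -365.16714386,  106.71381588]), 'tcp_rot': array([3.14102366e+00, 1.79453574e-04, 1.36134378e+00]), 'contact_force': array([-0.75868218,  1.43101056,  5.10647558]), 'wrist_torque': array([ 0.13961236,  0.1125611 , -0.04092672]), 'opening': 0.323716044112764, 'grasp_force': 59.499762654304504}
```

>>> send_rows:
  targets: [0, 0, -0.005, 0, 0, 0, -1, 0, 0, -0.012, 0, 0, 0, -1, 0, 0, -0.022, 0, 0, 0, -1, 0, 0, -0.032, 0, 0, 0, -1, 0, 0, -0.042, 0, 0, 0, -1, 0, 0, -0.052, 0, 0, 0, -1, 0, 0, -0.062, 0, 0, 0, -1, 0, 0, -0.072, 0, 0, 0, -1, 0, 0, -0.082, 0, 0, 0, -1, 0, 0, -0.09, 0, 0, 0, -1, 0, 0, -0.09, 0, 0, 0, -1, 0, 0, -0.09, 0, 0, 0, -1]

```text
clock: 3.78
eef_pos: [533.1, -365.2, 196.8]
tcp_rot: [3.141, 0.0, 1.361]
contact_force: [-0.2, -0.3, -1.1]
opening: 0.317
grasp_force: 59.0
```

```bash
python3 - <<'E'
from rig import r,cams
import cv2,numpy as np
s=r.sense();print({k:s[k] for k in("eef_pos","tcp_rot","contact_force","opening")})
o=[]
for n,(x,y) in(("scene",(80,150)),("top",(430,160))):
    f=cams.grab_frame(n);np.save(n+"_l.npy",f["color"]);o.append(cv2.resize(f["color"][y:y+130,x:x+100],None,fx=4,fy=4,interpolation=cv2.INTER_CUBIC))
cv2.imwrite("pics/e.png",cv2.convertScaleAbs(np.hstack(o),alpha=1.5))
E
```

```text
{'eef_pos': array([ 533.05991213, -365.22226048,  196.80915228]), 'tcp_rot': array([3.14073113e+00, 3.40034226e-04, 1.36127294e+00]), 'contact_force': array([-0.19046229, -0.25545679, -1.14296954]), 'opening': 0.3166692609963665}
```

View pics/e.png

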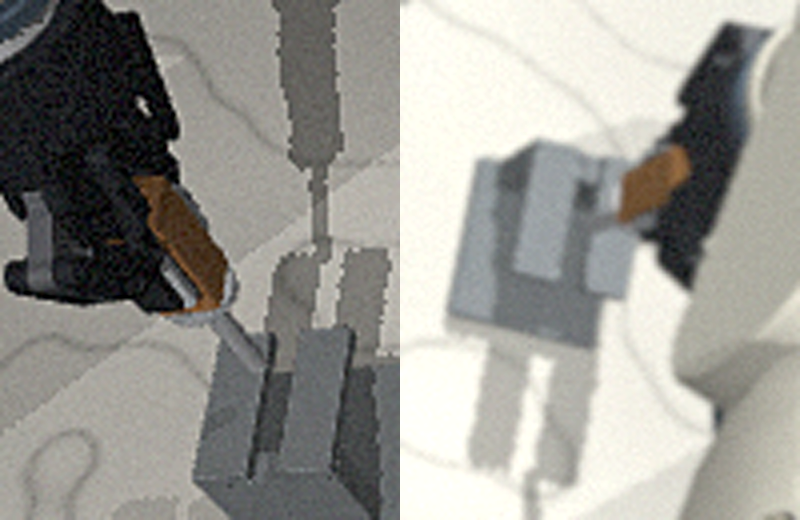

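```bash
python3 - <<'E'
from h import *
print(ray(S,un([(260,363)],4,(80,150)),107),ray(T,un([(197,218)],4,(430,160)),107))
Rm=R.from_euler("z",-13.75,degrees=True).as_matrix()[:2,:2];t=np.array([548.5,16.7])
P=lambda x,y:Rm@[x,y]+t
for n,p in dict(start=(-50,24),b=(-50,70),c=(-5,115),d=(80,115)).items(): print(n,P(*p).round(1))
E
```

```text
[[ 532.21297863 -364.73096945]] [[ 536.59459521 -367.44144514]]
start [505.6  51.9]
b [516.6  96.6]
c [571.  129.6]
d [653.5 109.4]
```

>>> send_rows:
  targets: [0.01, -0.0028, 0, 0, 0, 0, -1, 0.03, -0.0084, 0, 0, 0, 0.005, -1, 0.06, -0.0168, 0, 0, 0, 0.01, -1, 0.09, -0.0252, 0, 0, 0, 0.015, -1, 0.12, -0.0336, 0, 0, 0, 0.02, -1, 0.15, -0.0421, 0, 0, 0, 0.025, -1, 0.18, -0.0505, 0, 0, 0, 0.0305, -1, 0.21, -0.0589, 0, 0, 0, 0.0305, -1, 0.24, -0.0673, 0, 0, 0, 0.0305, -1, 0.27, -0.0757, 0, 0, 0, 0.0305, -1, 0.3, -0.0841, 0, 0, 0, 0.0305, -1, 0.33, -0.0925, 0, 0, 0, 0.0305, -1]

```text
clock: 4.88
eef_pos: [509.9, -21.1, 195.8]
tcp_rot: [-3.141, -0.0, 1.331]
contact_force: [1.0, -0.4, -1.6]
opening: 0.319
grasp_force: 59.1
```

>>> send_rows:
  targets: [0.025, -0.008, 0, 0, 0, 0, -1, 0.045, -0.014, 0, 0, 0, 0, -1, 0.06, -0.019, 0, 0, 0, 0, -1, 0.07, -0.022, 0, 0, 0, 0, -1, 0.0747, -0.0234, 0, 0, 0, 0, -1, 0.0747, -0.0234, 0, 0, 0, 0, -1, 0.0747, -0.0234, 0, 0, 0, 0, -1, 0.0747, -0.0234, 0, 0, 0, 0, -1, 0.0747, -0.0234, 0, 0, 0, 0, -1]

```text
clock: 5.63
eef_pos: [506.1, 54.3, 196.2]
tcp_rot: [-3.142, 0.0, 1.33]
contact_force: [-0.1, -0.3, -0.7]
opening: 0.321
grasp_force: 59.1
```

```bash
python3 - <<'E'
from rig import r,cams
import cv2,numpy as np
s=r.sense();print({k:s[k] for k in("eef_pos","tcp_rot","contact_force","opening")})
o=[]
for n,(x,y) in(("scene",(270,100)),("top",(230,150))):
    f=cams.grab_frame(n);o.append(cv2.resize(f["color"][y:y+130,x:x+100],None,fx=4,fy=4,interpolation=cv2.INTER_CUBIC))
cv2.imwrite("pics/f.png",cv2.convertScaleAbs(np.hstack(o),alpha=1.6))
E
```

```text
{'eef_pos': array([506.08540248,  54.26669643, 196.22317239]), 'tcp_rot': array([-3.14154367e+00,  1.63174922e-04,  1.32978901e+00]), 'contact_force': array([-0.10840828, -0.29540364, -0.67103077]), 'opening': 0.32143300002970193}
```

View pics/f.png

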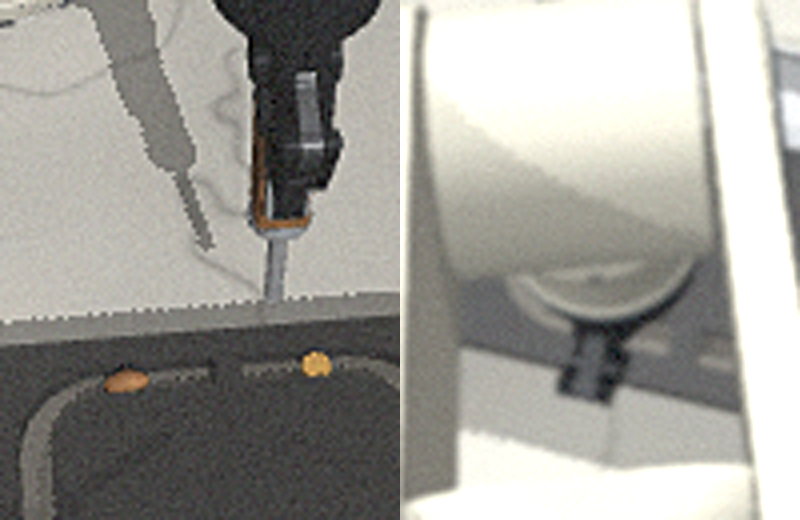

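The pick hangs above the groove with its tip at scene crop (273,300). The top view is blocked by the arm.

```bash
python3 - <<'E'
from h import *
Rm=R.from_euler("z",-13.75,degrees=True).as_matrix()[:2,:2];t=np.array([548.5,16.7])
for p,z in(((273.5,299),107),((282,224),177)):
    w=ray(S,un([p],4,(270,100)),z)[0];print(w,Rm.T@(w-t))
print(Rm.T@(np.array([506.2,54.4])-t))
# weight/groove in current scene relative
for p in ((244,371),(211,373)): 
    w=ray(S,un([p],4,(270,100)),40)[0];print(Rm.T@(w-t))
E
```

```text
[506.42387726  53.31652817] [-49.57354033  25.56627348]
[512.08160685  52.56853693] [-43.90016259  26.18448063]
[-50.04852769  26.56548279]
[-49.22582171  10.85910231]
[-49.75206461  -8.69368811]
```

>>> send_rows:
  targets: [0, 0, 0.008, 0, 0, 0, -1, 0, 0, 0.02, 0, 0, 0, -1, 0, 0, 0.032, 0, 0, 0, -1, 0, 0, 0.044, 0, 0, 0, -1, 0, 0, 0.054, 0, 0, 0, -1, 0, 0, 0.06, 0, 0, 0, -1, 0, 0, 0.064, 0, 0, 0, -1, 0, 0, 0.068, 0, 0, 0, -1, 0, 0, 0.071, 0, 0, 0, -1, 0, 0, 0.074, 0, 0, 0, -1, 0, 0, 0.074, 0, 0, 0, -1]

```text
clock: 6.65
eef_pos: [506.0, 55.0, 122.0]
tcp_rot: [-3.141, 0.0, 1.331]
contact_force: [-0.3, 0.2, -1.6]
opening: 0.32
grasp_force: 59.1
```

```bash
python3 - <<'E'
from rig import r,cams
from h import *
s=r.sense();print({k:s[k] for k in("eef_pos","contact_force","opening")})
f=cams.grab_frame("scene");c=f["color"][160:215,300:400]
cv2.imwrite("pics/g.png",cv2.convertScaleAbs(cv2.resize(c,None,fx=6,fy=6,interpolation=cv2.INTER_CUBIC),alpha=1.6))
E
```

```text
{'eef_pos': array([505.96724496,  55.04066434, 122.02264294]), 'contact_force': array([-0.28971746,  0.19064486, -1.59700478]), 'opening': 0.32039550480477974}
```

View pics/g.png

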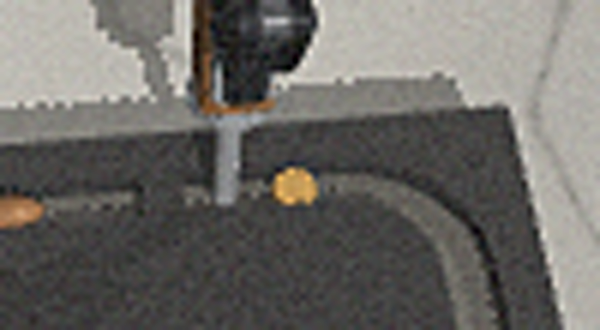

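>>> send_rows:
  targets: [0.0015, 0, 0, 0, 0, 0, -1, 0.004, 0, 0, 0, 0, 0, -1, 0.0075, 0, 0, 0, 0, 0, -1, 0.011, 0, 0, 0, 0, 0, -1, 0.0145, 0, 0, 0, 0, 0, -1, 0.018, 0, 0, 0, 0, 0, -1, 0.0215, 0, 0, 0, 0, 0, -1, 0.025, 0, 0, 0, 0, 0, -1, 0.0285, 0, 0, 0, 0, 0, -1, 0.032, 0, 0, 0, 0, 0, -1, 0.0355, 0, 0, 0, 0, 0, -1, 0.039, 0, 0, 0, 0, 0, -1]

```text
clock: 7.7
eef_pos: [515.4, 93.3, 122.3]
tcp_rot: [-3.142, 0.0, 1.331]
contact_force: [0.5, 0.2, -1.0]
opening: 0.316
grasp_force: 59.1
```

```bash
cat > st.py <<'E'
from rig import r,cams
from h import *
np.set_printoptions(precision=1,suppress=True)
Rm=R.from_euler("z",-13.75,degrees=True).as_matrix()[:2,:2];t=np.array([548.5,16.7])
s=r.sense();print("tcp",Rm.T@(s["eef_pos"][:2]-t),s["eef_pos"][2],s["contact_force"],s["opening"])
f=cams.grab_frame("scene");c=f["color"][175:270,322:420];h=cv2.cvtColor(c,cv2.COLOR_BGR2HSV)
m=((h[...,1]>110)&(h[...,2]>70)&(h[...,0]>15)).astype(np.uint8)
k,l,q,ce=cv2.connectedComponentsWithStats(m)
for i in range(1,k):
    if q[i,4]>8: print(q[i,4],h[l==i][:,0].mean(),Rm.T@(ray(f,ce[i]+[322,175],38)[0]-t))
E
python3 st.py
```

```text
tcp [-50.4  66.5] 122.26257188591458 [ 0.5  0.2 -1. ] 0.3157938078368712
36 18.333333333333332 [-51.4  79.3]
```

>>> send_rows:
  targets: [0.0037, 0, 0, 0, 0, 0, -1, 0.0071, 0.0001, 0, 0, 0, 0, -1, 0.0104, 0.0005, 0, 0, 0, 0, -1, 0.0137, 0.0011, 0, 0, 0, 0, -1, 0.017, 0.002, 0, 0, 0, 0, -1, 0.0201, 0.0031, 0, 0, 0, 0, -1, 0.0232, 0.0045, 0, 0, 0, 0, -1, 0.0262, 0.006, 0, 0, 0, 0, -1, 0.029, 0.0078, 0, 0, 0, 0, -1, 0.0318, 0.0098, 0, 0, 0, 0, -1, 0.0343, 0.012, 0, 0, 0, 0, -1, 0.0367, 0.0144, 0, 0, 0, 0, -1]

```text
clock: 8.75
eef_pos: [538.3, 125.4, 122.3]
tcp_rot: [-3.142, 0.0, 1.331]
contact_force: [-0.6, 1.3, -1.0]
opening: 0.318
grasp_force: 59.1
```

```bash
python3 st.py
```

```text
tcp [-35.8 103.1] 122.2621576270673 [-0.6  1.3 -1. ] 0.31772100738846826
44 18.227272727272727 [-24.4 112. ]
```

>>> send_rows:
  targets: [0.0022, 0.0025, 0, 0, 0, 0, -1, 0.0042, 0.0053, 0, 0, 0, 0, -1, 0.006, 0.0081, 0, 0, 0, 0, -1, 0.0076, 0.0111, 0, 0, 0, 0, -1, 0.0089, 0.0142, 0, 0, 0, 0, -1, 0.01, 0.0173, 0, 0, 0, 0, -1, 0.0109, 0.0206, 0, 0, 0, 0, -1, 0.0115, 0.0239, 0, 0, 0, 0, -1, 0.0119, 0.0272, 0, 0, 0, 0, -1, 0.012, 0.0306, 0, 0, 0, 0, -1, 0.012, 0.0341, 0, 0, 0, 0, -1, 0.012, 0.0376, 0, 0, 0, 0, -1]

```text
clock: 9.8
eef_pos: [577.7, 127.8, 122.3]
tcp_rot: [-3.142, -0.0, 1.331]
contact_force: [-0.2, -0.3, -1.2]
opening: 0.319
grasp_force: 59.1
```

```bash
python3 st.py
```

```text
tcp [  2.  114.8] 122.27802725619858 [-0.2 -0.3 -1.2] 0.3187798622583083
47 18.02127659574468 [ 17.3 116.1]
```

Weight at (17,116) in the slab frame, with the tip right behind it. Next is the straight side.

>>> send_rows:
  targets: [0, 0.0035, 0, 0, 0, 0, -1, 0, 0.007, 0, 0, 0, 0, -1, 0, 0.0105, 0, 0, 0, 0, -1, 0, 0.014, 0, 0, 0, 0, -1, 0, 0.0175, 0, 0, 0, 0, -1, 0, 0.021, 0, 0, 0, 0, -1, 0, 0.0245, 0, 0, 0, 0, -1, 0, 0.028, 0, 0, 0, 0, -1, 0, 0.0315, 0, 0, 0, 0, -1, 0, 0.035, 0, 0, 0, 0, -1, 0, 0.0385, 0, 0, 0, 0, -1, 0, 0.042, 0, 0, 0, 0, -1]

```text
clock: 10.85
eef_pos: [618.5, 117.8, 122.3]
tcp_rot: [-3.142, -0.0, 1.331]
contact_force: [0.2, 0.2, -1.6]
opening: 0.317
grasp_force: 59.1
```

```bash
python3 st.py
```

```text
tcp [ 44.  114.8] 122.2772746240828 [ 0.2  0.2 -1.6] 0.31675410680461874
52 18.307692307692307 [ 58.8 116.1]
```

>>> send_rows:
  targets: [0, 0.0035, 0, 0, 0, 0, -1, 0, 0.007, 0, 0, 0, 0, -1, 0, 0.0105, 0, 0, 0, 0, -1, 0, 0.014, 0, 0, 0, 0, -1, 0, 0.0175, 0, 0, 0, 0, -1, 0, 0.021, 0, 0, 0, 0, -1, 0, 0.0245, 0, 0, 0, 0, -1, 0, 0.028, 0, 0, 0, 0, -1, 0, 0.0315, 0, 0, 0, 0, -1, 0, 0.034, 0, 0, 0, 0, -1, 0, 0.036, 0, 0, 0, 0, -1, 0, 0.036, 0, 0, 0, 0, -1]

```text
clock: 11.9
eef_pos: [653.6, 109.2, 122.3]
tcp_rot: [3.141, -0.0, 1.331]
contact_force: [0.2, 0.6, -1.4]
opening: 0.321
grasp_force: 59.2
```

```bash
sed -i 's/,38)\[0\]/,12)[0]/; s/175:270,322:420/175:290,322:420/' st.py; python3 st.py
```

```text
tcp [ 80.1 114.9] 122.26943534349765 [ 0.2  0.6 -1.4] 0.32091955031727326
40 18.325 [ 90.1 117.3]
```

>>> send_rows:
  targets: [0, 0, -0.003, 0, 0, 0, -1, 0, 0, -0.007, 0, 0, 0, -1, 0, 0, -0.012, 0, 0, 0, -1, 0, 0, -0.017, 0, 0, 0, -1, 0, 0, -0.024, 0, 0, 0, -1, 0, 0, -0.034, 0, 0, 0, -1, 0, 0, -0.046, 0, 0, 0, -1, 0, 0, -0.058, 0, 0, 0, -1, 0, 0, -0.068, 0, 0, 0, -1, 0, 0, -0.075, 0, 0, 0, -1, 0, 0, -0.075, 0, 0, 0, -1, 0, 0, -0.075, 0, 0, 0, -1]

```text
clock: 12.95
eef_pos: [653.3, 109.4, 197.8]
tcp_rot: [3.141, -0.0, 1.331]
contact_force: [0.3, -0.8, -2.0]
opening: 0.318
grasp_force: 59.2
```

```bash
python3 st.py; python3 - <<'E'
from rig import r,cams
import cv2,numpy as np
f=cams.grab_frame("scene")["color"][160:270,300:420]
cv2.imwrite("pics/i.png",cv2.convertScaleAbs(cv2.resize(f,None,fx=5,fy=5,interpolation=cv2.INTER_CUBIC),alpha=1.5))
print(r.sense()["eef_pos"],r.sense()["tcp_rot"])
E
```

```text
tcp [ 79.8 114.9] 197.81891268337318 [ 0.3 -0.8 -2. ] 0.3180221664007554
41 18.341463414634145 [ 89.9 117.3]
[652.76040613 109.27809002 196.717433  ] [-3.14074207e+00  3.35569819e-04  1.33078437e+00]
```

View pics/i.png

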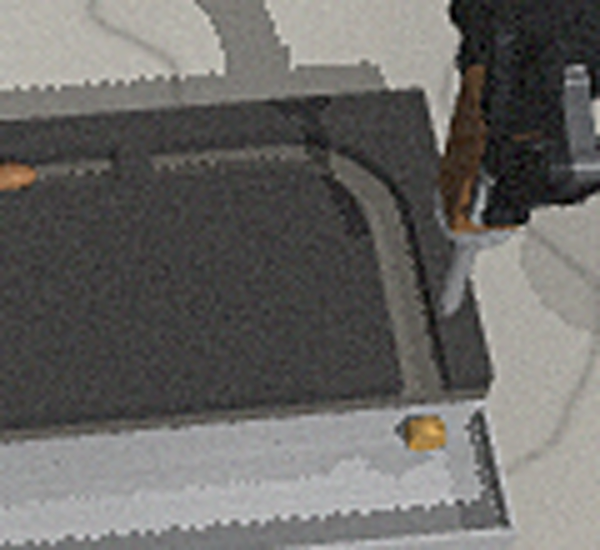

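>>> send_rows:
  targets: [-0.01, 0, 0, 0, 0, 0, -1, -0.03, 0, 0, 0, 0, -0.005, -1, -0.06, -0.0005, 0, 0, 0, -0.01, -1, -0.09, -0.001, 0, 0, 0, -0.015, -1, -0.12, -0.001, 0, 0, 0, -0.02, -1, -0.15, -0.001, 0, 0, 0, -0.025, -1, -0.18, -0.0015, 0, 0, 0, -0.0305, -1, -0.21, -0.002, 0, 0, 0, -0.0305, -1, -0.24, -0.002, 0, 0, 0, -0.0305, -1, -0.27, -0.002, 0, 0, 0, -0.0305, -1, -0.3, -0.0025, 0, 0, 0, -0.0305, -1, -0.32, -0.003, 0, 0, 0, -0.0305, -1]

```text
clock: 14.05
eef_pos: [572.6, -203.6, 196.7]
tcp_rot: [-3.14, 0.001, 1.36]
contact_force: [-0.2, 0.3, -0.3]
opening: 0.323
grasp_force: 59.2
```

>>> send_rows:
  targets: [-0.025, -0.001, 0, 0, 0, 0, -1, -0.055, -0.002, 0, 0, 0, 0, -1, -0.085, -0.003, 0, 0, 0, 0, -1, -0.115, -0.004, 0, 0, 0, 0, -1, -0.14, -0.005, 0, 0, 0, 0, -1, -0.157, -0.006, 0, 0, 0, 0, -1, -0.166, -0.0063, 0, 0, 0, 0, -1, -0.1692, -0.0063, 0, 0, 0, 0, -1, -0.1692, -0.0063, 0, 0, 0, 0, -1, -0.1692, -0.0063, 0, 0, 0, 0, -1, -0.1692, -0.0063, 0, 0, 0, 0, -1, -0.1692, -0.0063, 0, 0, 0, 0, -1]

```text
clock: 15.05
eef_pos: [533.2, -363.9, 197.3]
tcp_rot: [-3.142, -0.0, 1.362]
contact_force: [0.4, 0.5, -2.5]
opening: 0.32
grasp_force: 59.2
```

```bash
python3 - <<'E'
from rig import r,cams
from h import *
s=r.sense();print({k:s[k] for k in("eef_pos","tcp_rot","contact_force","opening")})
for n,(x,y) in(("scene",(80,150)),("top",(430,160))):
    f=cams.grab_frame(n)["color"];g=np.load(n+"_l.npy")
    A=cv2.cvtColor(g[y:y+130,x:x+100],cv2.COLOR_BGR2GRAY).astype(np.float32);B=cv2.cvtColor(f[y:y+130,x:x+100],cv2.COLOR_BGR2GRAY).astype(np.float32)
    a,b=((60,75),(20,75)) if n=="scene" else ((30,65),(40,70))
    sl=(slice(60,95),slice(30,70)) if n=="scene" else (slice(35,60),slice(42,72))
    print(n,np.abs(A-B).mean(),np.abs(A[sl]-B[sl]).mean(),cv2.phaseCorrelate(A[sl],B[sl]))
E
```

```text
{'eef_pos': array([ 533.16964446, -363.94013265,  197.29160478]), 'tcp_rot': array([-3.14150902e+00, -2.16709662e-04,  1.36244884e+00]), 'contact_force': array([ 0.37286535,  0.45204425, -2.45774509]), 'opening': 0.32038152489548805}
scene 5.349 7.9392858 ((0.43173593148607026, -0.364272306716682), 1.010280375679334)
top 2.5716155 3.6213334 ((-0.34806977155327345, 0.24913468267350858), 0.9766826934814453)
```

>>> send_rows:
  targets: [-0.0012, 0.0002, 0, 0, 0, 0.001, -1, -0.0012, 0.0002, 0, 0, 0, 0.001, -1, -0.0012, 0.0002, 0, 0, 0, 0.001, -1, -0.0012, 0.0002, 0, 0, 0, 0.001, -1]

```text
clock: 15.48
eef_pos: [532.8, -366.1, 197.3]
tcp_rot: [3.142, 0.0, 1.36]
contact_force: [0.5, -0.1, -1.9]
opening: 0.32
grasp_force: 59.2
```

```bash
python3 - <<'E'
from rig import r,cams
from h import *
for n,(x,y) in(("scene",(80,150)),("top",(430,160))):
    f=cams.grab_frame(n)["color"];g=np.load(n+"_l.npy")
    A=cv2.cvtColor(g[y:y+130,x:x+100],cv2.COLOR_BGR2GRAY).astype(np.float32);B=cv2.cvtColor(f[y:y+130,x:x+100],cv2.COLOR_BGR2GRAY).astype(np.float32)
    sl=(slice(60,95),slice(30,70)) if n=="scene" else (slice(35,60),slice(42,72))
    print(n,np.abs(A[sl]-B[sl]).mean(),cv2.phaseCorrelate(A[sl],B[sl]))
s=r.sense();print({k:s[k] for k in("eef_pos","tcp_rot","contact_force","opening")})
E
```

```text
scene 6.6035714 ((-0.3331472324193072, 0.13256693381728724), 1.0397066824966006)
top 4.409333 ((0.3084354228829209, 0.4912386008243299), 0.9840263036092123)
{'eef_pos': array([ 532.74786602, -366.17048927,  197.27057463]), 'tcp_rot': array([-3.14156838e+00, -2.72381588e-05,  1.36020322e+00]), 'contact_force': array([-0.31723499,  0.08195462, -1.89090458]), 'opening': 0.32097050008633277}
```

>>> send_rows:
  targets: [0.0006, 0.0002, 0, 0, 0, 0, -1, 0.0006, 0.0002, 0, 0, 0, 0, -1, 0.0006, 0.0002, 0, 0, 0, 0, -1, 0.0006, 0.0002, 0, 0, 0, 0, -1]

```text
clock: 15.92
eef_pos: [533.1, -365.6, 197.3]
tcp_rot: [3.142, -0.0, 1.36]
contact_force: [0.5, -0.8, -1.5]
opening: 0.319
grasp_force: 59.2
```

```bash
python3 - <<'E'
from rig import r
s=r.sense();print({k:s[k] for k in("eef_pos","tcp_rot","qvel","contact_force","opening")})
E
```

```text
{'eef_pos': array([ 533.11113954, -365.64420391,  197.29280301]), 'tcp_rot': array([ 3.14157221e+00, -8.52521787e-06,  1.36026600e+00]), 'qvel': array([ 5.80094055e-04, -5.36816233e-05, -3.54674267e-04,  4.31563031e-04,
       -9.74290749e-04, -2.59955902e-05]), 'contact_force': array([ 0.51247294, -0.83212723, -1.52527849]), 'opening': 0.31938896556129265}
```

>>> send_rows:
  targets: [0, 0, 0.005, 0, 0, 0, -1, 0, 0, 0.01, 0, 0, 0, -1, 0, 0, 0.015, 0, 0, 0, -1, 0, 0, 0.019, 0, 0, 0, -1, 0, 0, 0.022, 0, 0, 0, -1, 0, 0, 0.025, 0, 0, 0, -1, 0, 0, 0.028, 0, 0, 0, -1, 0, 0, 0.031, 0, 0, 0, -1]

```text
clock: 16.58
eef_pos: [533.2, -365.7, 166.0]
tcp_rot: [3.142, 0.0, 1.36]
contact_force: [0.1, -1.0, -1.1]
opening: 0.322
grasp_force: 59.2
```

Entered cleanly (z 166, no contact force).

>>> send_rows:
  targets: [0, 0, 0.006, 0, 0, 0, -1, 0, 0, 0.013, 0, 0, 0, -1, 0, 0, 0.02, 0, 0, 0, -1, 0, 0, 0.027, 0, 0, 0, -1, 0, 0, 0.034, 0, 0, 0, -1, 0, 0, 0.041, 0, 0, 0, -1, 0, 0, 0.047, 0, 0, 0, -1, 0, 0, 0.052, 0, 0, 0, -1, 0, 0, 0.056, 0, 0, 0, -1, 0, 0, 0.058, 0, 0, 0, -1, 0, 0, 0.0585, 0, 0, 0, -1, 0, 0, 0.0585, 0, 0, 0, -1]

```text
clock: 17.58
eef_pos: [533.2, -365.6, 107.8]
tcp_rot: [3.142, -0.0, 1.36]
contact_force: [0.2, 0.0, -1.5]
opening: 0.322
grasp_force: 59.2
```

```bash
python3 - <<'E'
from rig import r
s=r.sense();print({k:s[k] for k in("eef_pos","wrist_torque","contact_force","opening")})
E
```

```text
{'eef_pos': array([ 533.18805076, -365.64547596,  107.80189237]), 'wrist_torque': array([-0.01113798, -0.0025976 ,  0.02717891]), 'contact_force': array([ 0.21322968,  0.01559449, -1.53228462]), 'opening': 0.3219588207750019}
```

>>> send_rows:
  targets: [0, 0, 0.0006, 0, 0, 0, -1, 0, 0, 0.001, 0, 0, 0, -1, 0, 0, 0.001, 0, 0, 0, -1]

```text
clock: 17.83
eef_pos: [533.2, -365.7, 107.0]
tcp_rot: [3.141, 0.0, 1.36]
contact_force: [0.5, -0.1, -1.3]
opening: 0.32
grasp_force: 59.2
```

>>> send_rows:
  targets: [0, 0, 0.0005, 0, 0, 0, -1, 0, 0, 0.0005, 0, 0, 0, -1, 0, 0, 0.0005, 0, 0, 0, 0.0, 0, 0, 0.0005, 0, 0, 0, 0.3, 0, 0, 0.0005, 0, 0, 0, 0.7, 0, 0, 0.0005, 0, 0, 0, 1, 0, 0, 0.0005, 0, 0, 0, 1, 0, 0, 0.0005, 0, 0, 0, 1, 0, 0, 0.0005, 0, 0, 0, 1, 0, 0, 0.0005, 0, 0, 0, 1, 0, 0, 0.0005, 0, 0, 0, 1]

```text
clock: 18.75
eef_pos: [533.1, -365.6, 106.3]
tcp_rot: [-3.142, -0.0, 1.36]
contact_force: [0.5, 0.2, 0.4]
opening: 1.002
grasp_force: 0.0
```

>>> send_rows:
  targets: [0, 0, -0.01, 0, 0, 0, 1, 0, 0, -0.025, 0, 0, 0, 1, 0, 0, -0.05, 0, 0, 0, 1, 0, 0, -0.08, 0, 0, 0, 1, 0, 0, -0.11, 0, 0, 0, 1, 0, 0, -0.14, 0, 0, 0, 1, 0, 0, -0.14, 0, 0, 0, 1]

```text
clock: 19.33
eef_pos: [535.7, -367.4, 254.0]
tcp_rot: [3.132, 0.004, 1.36]
contact_force: [0.9, -0.4, 0.8]
opening: 1.001
grasp_force: 0.0
```

>>> send_rows:
  targets: [-0.04, -0.04, 0, 0, 0, 0, 1, -0.07, -0.07, 0, 0, 0, 0, 1, -0.1, -0.1, 0, 0, 0, 0, 1, -0.13, -0.13, 0, 0, 0, 0, 1, -0.16, -0.16, 0, 0, 0, 0, 1, -0.16, -0.16, 0, 0, 0, 0, 1, -0.16, -0.16, 0, 0, 0, 0, 1, -0.16, -0.16, 0, 0, 0, 0, 1]

```text
clock: 20.0
eef_pos: [342.4, -489.1, 246.7]
tcp_rot: [3.141, 0.0, 1.358]
contact_force: [0.5, 0.4, 0.5]
opening: 0.999
grasp_force: 0.0
```

```bash
python3 - <<'E'
from rig import r,cams
import cv2
print(r.sense()["eef_pos"])
f=cams.grab_frame("scene")["color"][140:300,110:510]
cv2.imwrite("pics/j.png",cv2.convertScaleAbs(cv2.resize(f,None,fx=2,fy=2,interpolation=cv2.INTER_CUBIC),alpha=1.5))
E
python3 st.py
```

```text
[ 342.40442663 -489.13158597  246.6659504 ]
tcp [ -79.2 -539.6] 246.60843706981157 [ 0.2 -0.4 -0. ] 1.0002024792579396
40 18.3 [ 90.1 117.4]
```

View pics/j.png

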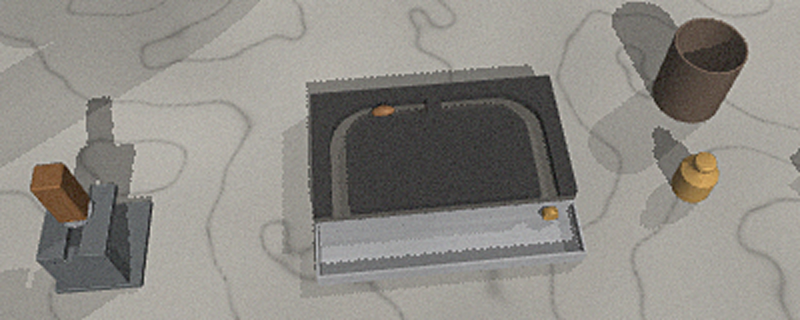

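The pick is back in its stand at crop (60,195), and the weight is unmoved in the tray at (550,213). The almond, can and big weight look undisturbed, so I'm handing in.

```bash
python3 -c "
from rig import r
print(r.sign_off())"
```

```text
the job is handed in; nothing more can be done
None
```

The job is handed in at about 20 s, no verdict shown: in the last picture the weight is at rest in the tray, the pick hangs upright in its stand, and the almond, can and big weight look undisturbed; I viewed 11 pictures, one over the limit of 10.

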